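# Find the cutter that stops the case lid, press it home and shut the case

## Task

Shut the sliding lid of the router-cutter case. One cutter has not gone down in its sleeve: slide the lid up gently until you feel it catch on that cutter, back the lid off, press that cutter down home, then slide the lid fully shut without ever forcing it, and leave the things around the case where they are.

Things in the scene. Friction and masses are not known exactly. Their poses are not given: they have to be found in the camera images.
- case: long wooden case for router cutters, 132 (x) x 274 (y) x 88 (z) mm, fixed to the table. Origin: centre of its underside; y: along its length, in which the lid slides; z up. Walls 10 mm. A block inside, top at z = 36 mm, carries eight cutters in two columns: x = -26 and 26 mm, y = 98, 60, 22, -16 mm. Lid underside z = 72, lid top z = 80, rims of the side walls z = 88 mm
- lid (a joint): slide of the flat wooden lid along the case's y axis: 0 = fully shut, grows to 0.200 m as it is drawn out to -y. Starts at 0.160 to 0.178, clear of all cutters. About 2 N of friction; it stays where it is left. The stop against a cutter is hard: run it slowly (30 mm/s); over 60 N against a cutter counts as forcing
- lid_edge (a point): middle of the lid's square leading edge (8 mm thick, 120 mm wide), at mid thickness: case y = 0.130 - lid, z = 76 mm. This edge meets the cutter that stands too high, 8.5 mm before that cutter's centre
- lid_handle (a point): centre of the top of the wooden bar handle on the lid: 64 mm along case x, 14 mm thick along case y, 26 mm high above the lid (its top at case z = 106 mm), at case y = 0.057 - lid
- cutter_1: one of eight steel router cutters, 12 to 24 mm across, standing shank down in black sleeves (19 mm across, 3 mm high), in no known order. Origin: centre of the sleeve on top of the block; it stays there whether or not the cutter is down. Cutters that are home have their tops 24 to 33 mm above it, so 3 to 12 mm under the lid. One of the eight, not told which, stands too high
- cutter_2: router cutter as cutter_1, in the same kind of sleeve: origin at the centre of its sleeve on top of the block. The one that stands too high: 17 mm across, top now 39 to 41 mm above its origin. It is stiff in its sleeve, cannot be lifted out, goes down under a push of 7 to 10 N on its top and stops home with its top at 33 mm; above 35 mm it still catches the lid
- cutter_3: router cutter as cutter_1, in the same kind of sleeve: origin at the centre of its sleeve on top of the block. Any of the eight may be the high one
- cutter_4: router cutter as cutter_1, in the same kind of sleeve: origin at the centre of its sleeve on top of the block. Any of the eight may be the high one
- cutter_5: router cutter as cutter_1, in the same kind of sleeve: origin at the centre of its sleeve on top of the block. Any of the eight may be the high one
- cutter_6: router cutter as cutter_1, in the same kind of sleeve: origin at the centre of its sleeve on top of the block. Any of the eight may be the high one
- cutter_7: router cutter as cutter_1, in the same kind of sleeve: origin at the centre of its sleeve on top of the block. Any of the eight may be the high one
- cutter_8: router cutter as cutter_1, in the same kind of sleeve: origin at the centre of its sleeve on top of the block. Any of the eight may be the high one
- collet_spanner: flat open-ended spanner, 33 x 179 x 8 mm, lying in front of the case. Origin under its centre. A bystander: leave it alone
- tape_measure: pocket tape measure, 37 x 84 x 64 mm. Origin under its centre. A bystander: leave it alone
- carpenter_pencil: flat pencil, 14 x 188 x 8 mm, lying behind the case. Origin under its centre. A bystander: leave it alone
- offcut: flat wooden offcut, 68 x 110 x 22 mm, lying to the right of the case. Origin under its centre. A bystander: leave it alone

How it is judged (in metres and radians):
On the way, in this order (a step that is already met when the one before it is completed fails the run):
1. the lid has been slid up until it bears on the standing cutter ((contact force between case and cutter_1 above 2 N or contact force between case and cutter_2 above 2 N or contact force between case and cutter_3 above 2 N or contact force between case and cutter_4 above 2 N or contact force between case and cutter_5 above 2 N or contact force between case and cutter_6 above 2 N or contact force between case and cutter_7 above 2 N or contact force between case and cutter_8 above 2 N)), for 0.1 s.
2. the lid has been backed off and no longer touches any cutter (contact force between case and cutter_1 below 0.1 N and contact force between case and cutter_2 below 0.1 N and contact force between case and cutter_3 below 0.1 N and contact force between case and cutter_4 below 0.1 N and contact force between case and cutter_5 below 0.1 N and contact force between case and cutter_6 below 0.1 N and contact force between case and cutter_7 below 0.1 N and contact force between case and cutter_8 below 0.1 N), for 0.2 s.
At the end, for the whole second after the job is handed in: The lid is fully shut (within 3 mm of its end), at rest, and bears on no cutter (value of joint lid below 0.003 m and velocity of joint lid below 0.01 m/s and contact force between case and cutter_1 below 0.5 N and contact force between case and cutter_2 below 0.5 N and contact force between case and cutter_3 below 0.5 N and contact force between case and cutter_4 below 0.5 N and contact force between case and cutter_5 below 0.5 N and contact force between case and cutter_6 below 0.5 N and contact force between case and cutter_7 below 0.5 N and contact force between case and cutter_8 below 0.5 N); the robot touches nothing.
It fails at once if the lid is forced against a cutter (more than 60 N) (contact force between case and cutter_1 above 60 N or contact force between case and cutter_2 above 60 N or contact force between case and cutter_3 above 60 N or contact force between case and cutter_4 above 60 N or contact force between case and cutter_5 above 60 N or contact force between case and cutter_6 above 60 N or contact force between case and cutter_7 above 60 N or contact force between case and cutter_8 above 60 N).
It fails at once if a bystander (spanner, tape measure, pencil or offcut) is moved more than 30 mm (distance of any of collet_spanner, tape_measure, carpenter_pencil, offcut from where it was at the start of the episode above 0.03 m).
It also fails if it takes over 59 s, if anything falls off the work surface, if the arm or the gripper's body presses on something with over 40 N, if the wrist force passes 120 N, or if a joint passes its speed limit or range.

## Robot

A 6-joint arm with a two-finger parallel gripper is mounted at the origin on a cart in front of the work surface, level with it; the furniture and walls round the work are solid. World frame = base frame: x ahead of the robot, y to its left, z up, the work surface at z = 0. Lengths are in mm, angles in rad, forces in N, time in s.
With the tool pointing down it reaches from about 350 to 875 mm from the base axis. Payload 4.2 kg.
Tool frame: the origin (TCP) lies at the very end of the fingers, on their centre line; the grasp point (between the pads) lies 19 mm behind it; z points along the fingers, y is the line along which they close (so a half turn about z gives the same grasp; the last joint's range is limited). The gripper opens to 85 mm and grips with 20 to 120 N. Pads are 22 mm wide; open, the fingers measure 114 mm over their backs; the gripper's body (76 mm by 85 mm) begins 54 mm behind the grasp point. The pads swing forward as they close: fully open they stand 13 mm farther back than shut.
Start: joints at [-0.895, 0.385, 0.008, 0, -1.194, -0.259], TCP at [253.035, -571.465, 231.312] pointing down, gripper open.
Joint ranges: [-3.14, 3.14], [-1.21, 2.06], [-1.07, 1.41], [-3.16, 2.05], [-2.99, -0.16], [-3.1, 3.1]. Speed limits (rad/s): [2.79, 2.79, 3.14, 3.14, 3.14, 3.14].

## Interface

Orientations are given as a unit quaternion [x, y, z, w].
In Python, from rig import robot gives the robot as it stands.
- The arm moves only by the tool jog_arm, called after "Emit:" as a command line: name --argument value ..., lists and objects as JSON in quotes. Schema: {"type":"object","properties":{"rows":{"type":"array","items":{"type":"number"},"minItems":7,"maxItems":70},"grip_force":{"type":"number"},"only":{"type":"string"},"quiet":{"type":"boolean"},"lines":{"type":"string"}},"required":["rows"],"additionalProperties":false}. rows is one flat list of numbers that holds 1 to 10 rows one after another, with no inner brackets; each row has 7 numbers: dx, dy, dz in mm, then a rotation vector rx, ry, rz in rad, then the opening from 0.0 (shut) to 1.0 (fully open); each row shifts and turns the commanded pose from where the row before left it, along the tool's axes as they then stand; what a row does not reach is not made up. A row lasts 1/10 s, in which the tool goes at most 50 mm and 0.15 rad, less where a joint would pass 70% of its speed; a pose out of reach is approached as far as the arm can. The fingers move at their own pace and stop on an object; grip_force is the grip in N (left out, the last holds). Time passes only in rows, so rows that do not move let the fingers close. The tool returns the time, the measured TCP pose, the force, the opening and the grip force at its end. only (a regular expression) keeps the lines of the reply that match it, lines (a string "A,B") keeps lines A to B, and quiet returns only ok. Input that does not fit is refused with a message, and nothing moves.
- robot.sense(): the state, without advancing time (a new reading comes with each control period).
- robot.get_image(name): name is "scene" or "top" or "wrist"; returns a dict with "img" (400x640x3 uint8, red, green, blue), "fx", "fy", "cx", "cy" (pixels), "R" (3x3) and "t" (3): a world point X has camera coordinates R X + t; the wrist camera has in their place "hand_eye" (4x4, takes a point from camera to tool coordinates, whose origin is the TCP and whose axes are the flange's). Camera axes: x right, y down, z forward; pixel columns grow to the right and rows downward; lengths in mm; the calibration is good to about 2 mm. A picture is of the moment at which its call begins: read the wrist's pose just before it. There is no depth.
- robot.job_done(): hands the job in; it is judged then, once.
The state is a dict: "time_s": time; "joint_pos": joint angles; "joint_vel": joint speeds; "effort": joint torques, N m; "ee_pos": TCP position; "tcp_rot": TCP orientation; "force": force on the tool from outside, world axes, zero at the start; "torque": the same for the moment, N m; "opening": opening from 0.0 (shut) to 1.0 (fully open); "gripper_force": force on a finger pad.
Only numpy, scipy, OpenCV 4.12 (cv2) and the standard library are available. Lean on these libraries where they do the work, as an engineer would, in place of code of your own. Each camera call takes 0.05 s, during which the arm holds its last target. There are 200 camera calls.

## Working session

There is one attempt and no reset: what is moved stays moved. The work goes in short steps, Python scripts to look and compute and a tool call to move; the robot and the scene stay as the last step left them, time stands still between calls to the robot, and variables do not carry over. Pictures are saved under pics/ and viewed, at most 10 in all, crops included, and the job is handed in when it is done.

```bash
ls; mkdir -p pics
```

Run:
```python
from rig import robot
import cv2,json,numpy as np
s=robot.sense();print(s)
for n in("scene","top"):
    d=robot.get_image(n);cv2.imwrite(f"pics/{n}0.png",d["img"][:,:,::-1])
    print(n,d["fx"],d["fy"],d["cx"],d["cy"],d["R"],d["t"])
```

```text
pics
rig.py
{'time_s': 0.0, 'joint_pos': array([-8.95396414e-01,  3.85565837e-01,  6.66232648e-03, -4.92237266e-04,
       -1.19395384e+00, -2.58607207e-01]), 'joint_vel': array([ 2.67148005e-04, -9.70867073e-04,  7.86402054e-06, -2.01267973e-04,
       -2.10879657e-03,  2.37679706e-05]), 'effort': array([-1.37253774e-03, -3.92289984e+01,  1.88397574e+01,  4.18628499e+00,
       -4.71541731e-03, -9.42348407e-06]), 'ee_pos': array([ 252.82140212, -570.97655078,  230.23123675]), 'tcp_rot': array([-2.06802261e-01,  9.78382191e-01,  1.02315229e-03, -2.59687890e-04]), 'force': array([-0.13955991, -0.16007935, -0.19922115]), 'torque': array([ 0.01758078, -0.0211735 ,  0.0303791 ]), 'gripper_force': 0.0, 'opening': 0.9985647577446078}
scene 481.25057547476257 481.25057547476257 326.40188373496085 198.20820063878455 [[ 0.77891409 -0.62694598 -0.01521765]
 [-0.47053897 -0.56820895 -0.67507901]
 [ 0.41459127  0.53298905 -0.73758847]] [-468.22401415  334.67380331 1259.0703216 ]
top 407.0087558752775 407.0087558752775 316.2941390894855 197.85818205304344 [[-0.00513507 -0.99994766 -0.00884903]
 [-0.98425438  0.0066176  -0.17663389]
 [ 0.1766832   0.00780267 -0.98423684]] [ -10.0838549   604.81537587 1096.60146653]
```

View pics/top0.png

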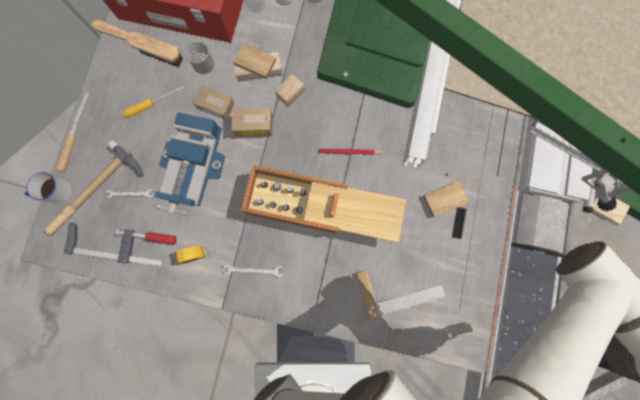

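View pics/scene0.png

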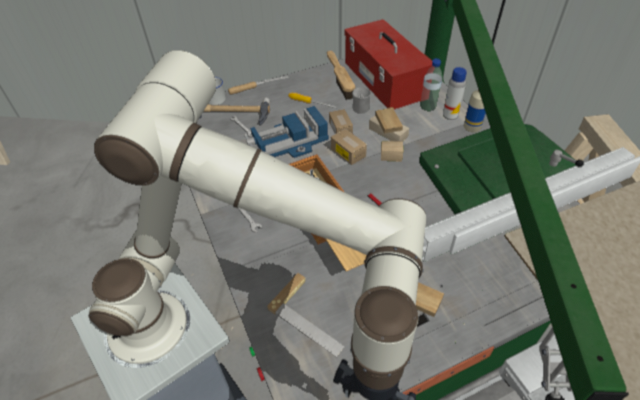

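The top view shows the case from (245,170) to (347,240), with the lid drawn out to the right and its handle at about (334,205). The cutters are on the left. The scene view is mostly blocked by the arm. Next I'll enlarge the case.

Run:
```python
import cv2
a=cv2.imread("pics/top0.png")[155:250,235:415]
cv2.imwrite("pics/c1.png",cv2.resize(a,None,fx=4.4,fy=4.4,interpolation=cv2.INTER_CUBIC))
```

```text
(no output)
```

View pics/c1.png

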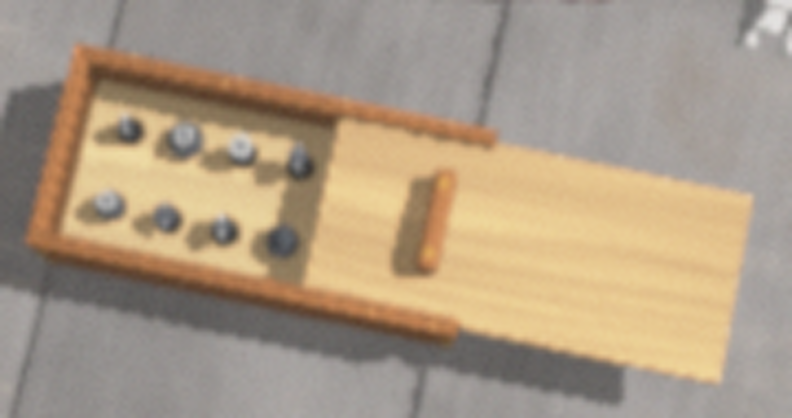

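Create h.py:
```python
import numpy as np
from scipy.optimize import least_squares
from scipy.spatial.transform import Rotation as Ro
def proj(d,X):
    c=np.atleast_2d(X)@np.array(d["R"]).T+d["t"]; return np.c_[d["fx"]*c[:,0]/c[:,2]+d["cx"],d["fy"]*c[:,1]/c[:,2]+d["cy"]]
def back(d,uv,z):
    R=np.array(d["R"]);C=-R.T@d["t"]; r=R.T@np.array([(uv[0]-d["cx"])/d["fx"],(uv[1]-d["cy"])/d["fy"],1]); return C+r*(z-C[2])/r[2]
def C2W(p,X):
    X=np.atleast_2d(X);c,s=np.cos(p[2]),np.sin(p[2]);return np.c_[p[0]+c*X[:,0]-s*X[:,1],p[1]+s*X[:,0]+c*X[:,1],X[:,2]]
def W2C(p,X):
    return np.array([[np.cos(p[2]),np.sin(p[2])],[-np.sin(p[2]),np.cos(p[2])]])@(np.array(X)[:2]-p[:2])
```

Run:
```python
from h import *; from rig import robot
d=robot.get_image("top")
cr=lambda u:np.array(u)/4.4+[235,155]-.4
obs=np.array([cr(u) for u in[(77,45),(28,245),(457,338),(495,135)]])
# image up = +x world; case +y = image left
X=np.array([[66,137,88],[-66,137,88],[-66,-137,88],[66,-137,88.]])
r=least_squares(lambda p:(proj(d,C2W(p,X))-obs).ravel(),[650,0,0]);p=r.x
print(p,r.fun.round(1))
h=back(d,cr((437,221)),106);print("handle",h,57-W2C(p,h)[1],W2C(p,h))
for u in[(336,120),(305,285)]:
    print("edge",130-W2C(p,back(d,cr(u),80))[1])
for u in[(130,128),(185,135),(240,148),(300,158),(108,204),(167,215),(223,230),(283,240)]:print(W2C(p,back(d,cr(u),66)).round(1))
```

```text
[ 5.99610305e+02  4.60118057e+01 -2.19097128e-01] [-0.3 -0.2 -0.8  0.2  0.   0.3  1.1 -0.4]
handle [576.03140388 -61.33606729 106.        ] 166.90646083214207 [   0.31666507 -109.90646083]
edge 164.27869015365346
edge 167.95870387061092
[24.5 94.5]
[27.5 59. ]
[26.6 22.7]
[ 28.3 -16.2]
[-26.4  96.6]
[-25.4  58.3]
[-27.3  21.4]
[-25.5 -17.2]
```

The case is at about (600, 46) with yaw -0.219, and the lid is drawn out about 166 mm. First I turn the tool so its y axis lines up with the case.

Add to h.py:
```python
def todo(p,case_xyz,s):
    "tool-axis shift and turn to bring TCP to case point, pointing down, tool y along case y"
    y=np.array([-np.sin(p[2]),np.cos(p[2]),0]);z=np.array([0,0,-1.]);G=np.c_[np.cross(y,z),y,z]
    T=Ro.from_quat(s["tcp_rot"]).as_matrix();w=C2W(p,case_xyz)[0]
    return "shift",(T.T@(w-s["ee_pos"])).round(1),"turn",Ro.from_matrix(T.T@G).as_rotvec().round(3)
```

```text
(no output)
```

Emit:
jog_arm --rows '[0, 0, 0, 0, 0, 0.127, 1, 0, 0, 0, 0, 0, 0.127, 1, 0, 0, 0, 0, 0, 0.127, 1, 0, 0, 0, 0, 0, 0.127, 1, 0, 0, 0, 0, 0, 0.127, 1, 0, 0, 0, 0, 0, 0, 1]'

```text
time_s: 0.75
ee_pos: [252.9, -571.3, 230.9]
tcp_rot: [0.109, 0.994, 0.0, -0.0]
force: [-0.9, -0.7, -0.8]
opening: 1.0
gripper_force: 0.0
```

Run:
```python
from h import *; from rig import robot
print(todo([599.6,46,-.219],[0,-110,231],robot.sense()))
```

```text
('shift', array([-2.048e+02,  5.677e+02,  2.000e-01]), 'turn', array([ 0.001, -0.   ,  0.001]))
```

Emit:
jog_arm --rows '[-16, 44, 0, 0, 0, 0, 1, -16, 44, 0, 0, 0, 0, 1, -16, 44, 0, 0, 0, 0, 1, -16, 44, 0, 0, 0, 0, 1, -16, 44, 0, 0, 0, 0, 1, -16, 44, 0, 0, 0, 0, 1, -16, 44, 0, 0, 0, 0, 1, -16, 44, 0, 0, 0, 0, 1, -16, 44, 0, 0, 0, 0, 1, -16, 44, 0, 0, 0, 0, 1]' --quiet true

```text
ok
```

Emit:
jog_arm --rows '[-15, 43, 0, 0, 0, 0, 1, -15, 43, 0, 0, 0, 0, 1, -15, 42, 0, 0, 0, 0, 1, 0, 0, 0, 0, 0, 0, 1, 0, 0, 0, 0, 0, 0, 1, 0, 0, 0, 0, 0, 0, 1]'

```text
time_s: 2.35
ee_pos: [575.5, -61.9, 231.1]
tcp_rot: [0.109, 0.994, -0.0, -0.0]
force: [-0.2, 0.6, 0.0]
opening: 0.998
gripper_force: 0.0
```

Run:
```python
from h import *; from rig import robot; import cv2
s=robot.sense();print(todo([599.6,46,-.219],[0,-110,231],s))
d=robot.get_image("wrist");np.set_printoptions(suppress=True);print(d["fx"],d["cx"],d["cy"],d["hand_eye"].tolist())
cv2.imwrite("pics/w1.png",d["img"][:,:,::-1])
```

```text
('shift', array([-0. ,  0.5,  0.1]), 'turn', array([-0.   , -0.001,  0.002]))
285.93982526221964 319.4690169339291 199.69124221810392 [[0.0009686987035750155, -0.9610927732380086, -0.2762240808700335, 70.50038821325133], [0.9999994266087984, 0.0008049094263768321, 0.0007063305802851925, 1.1387594880969132], [-0.00045651384974449317, -0.2762246067070933, 0.9610930018705869, -143.30730380555704], [0.0, 0.0, 0.0, 1.0]]
```

View pics/w1.png

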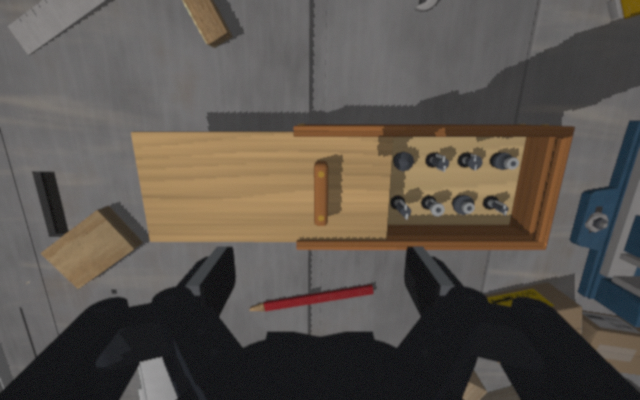

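The wrist view shows the handle top at about (320,193), the lid's leading edge at about x=388, and the case rim corners at (573,128), (546,248), (297,246) and (294,128). I'll cross-check the pose with these.

Add to h.py:
```python
def wristcam(d,s):
    H=np.array(d["hand_eye"]);T=Ro.from_quat(s["tcp_rot"]).as_matrix();R=(T@H[:3,:3]).T;c=T@H[:3,3]+s["ee_pos"]
    return {**{k:d[k] for k in("fx","fy","cx","cy")},"R":R,"t":-R@c}
```

Run:
```python
from h import *; from rig import robot; import cv2
s=robot.sense();raw=robot.get_image("wrist");d=wristcam(raw,s)
obs=np.array([(573,128),(546,248),(297,246),(294,128)])
X=np.array([[-66,137,88],[66,137,88],[66,-137,88],[-66,-137,88.]])
r=least_squares(lambda p:(proj(d,C2W(p,X))-obs).ravel(),[600,46,-.2]);p=r.x
print(p,r.fun.round(1))
for q in(p,[599.6,46,-.219]):
  print("handle",57-W2C(q,back(d,(320,193),106))[1],W2C(q,back(d,(320,193),106)),"edge",130-W2C(q,back(d,(388,190),80))[1],proj(d,C2W(q,X)).round(0).tolist())
a=raw["img"][125:255,370:560,::-1];cv2.imwrite("pics/w1c.png",cv2.resize(a,None,fx=4,fy=4,interpolation=cv2.INTER_CUBIC))
```

```text
[ 6.03029627e+02  4.71023960e+01 -2.18864070e-01] [ 2.2 -1.9 -0.6  2.1 -1.   3.8 -0.8 -2.3]
handle 167.86330285664985 [  -3.22625101 -110.86330286] edge 168.59470970196185 [[575.0, 126.0], [545.0, 250.0], [296.0, 250.0], [293.0, 126.0]]
handle 166.0425760270324 [-1.02969653e-01 -1.09042576e+02] edge 166.77351919056298 [[574.0, 123.0], [544.0, 248.0], [294.0, 247.0], [291.0, 122.0]]
```

View pics/w1c.png

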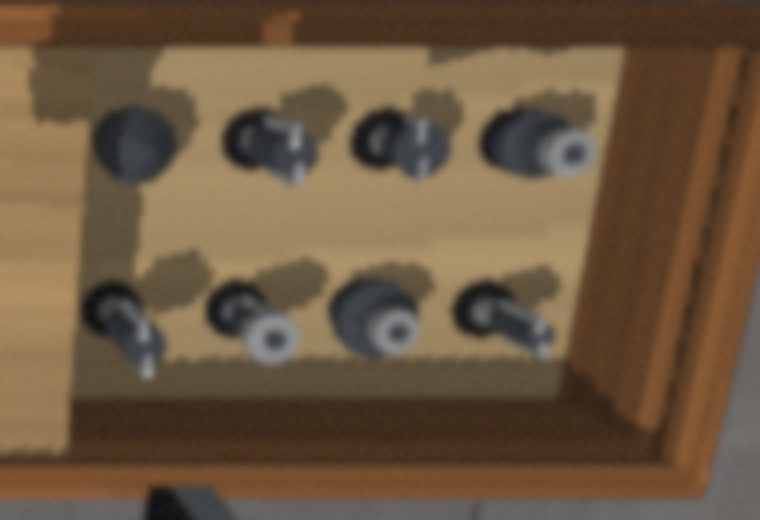

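Emit:
jog_arm --rows '[0, 0.5, 40, 0, 0, 0, 1, 0, 0, 40, 0, 0, 0, 0.6, 0, 0, 30, 0, 0, 0, 0.5, 0, 0, 20, 0, 0, 0, 0.5, 0, 0, 10, 0, 0, 0, 0.5, 0, 0, 5, 0, 0, 0, 0.5, 0, 0, 0, 0, 0, 0, 0.5]' --grip_force 30

```text
time_s: 3.15
ee_pos: [576.4, -61.3, 86.6]
tcp_rot: [0.109, 0.994, -0.0, 0.0]
force: [-0.6, 0.4, 0.1]
opening: 0.498
gripper_force: 0.0
```

Emit:
jog_arm --rows '[0, 0, 0, 0, 0, 0, 0.3, 0, 0, 0, 0, 0, 0, 0, 0, 0, 0, 0, 0, 0, 0, 0, 0, 0, 0, 0, 0, 0, 0, 0, 0, 0, 0, 0, 0, 0, 0, 0, 0, 0, 0, 0]'

```text
time_s: 3.75
ee_pos: [577.0, -60.8, 87.6]
tcp_rot: [0.109, 0.994, 0.0, 0.001]
force: [-1.7, 0.5, 6.0]
opening: 0.157
gripper_force: 32.5
```

```bash
python3 -c "
from h import *; from rig import robot; import cv2
s=robot.sense();print(todo([599.6,46,-.219],[0,-110,86],s),W2C([599.6,46,-.219],s['ee_pos']))"
```

```text
('shift', array([ 1.2, -0.8,  1.6]), 'turn', array([0.   , 0.002, 0.001])) [   1.14797392 -109.1618895 ]
```

Handle is gripped. Contact should come 11.7, 49.7, 87.7 or 125.7 mm along, depending on the row. I'll go slowly near each.

Emit:
jog_arm --rows '[0, 3, 0, 0, 0, 0, 0, 0, 3, 0, 0, 0, 0, 0, 0, 2, 0, 0, 0, 0, 0, 0, 1, 0, 0, 0, 0, 0, 0, 1, 0, 0, 0, 0, 0]'

```text
time_s: 4.25
ee_pos: [579.1, -51.3, 87.6]
tcp_rot: [0.109, 0.994, -0.0, 0.001]
force: [-1.0, -1.5, 5.8]
opening: 0.157
gripper_force: 32.5
```

Emit:
jog_arm --rows '[0, 1, 0, 0, 0, 0, 0, 0, 1, 0, 0, 0, 0, 0, 0, 1, 0, 0, 0, 0, 0, 0, 1, 0, 0, 0, 0, 0]'

```text
time_s: 4.65
ee_pos: [579.7, -48.3, 87.6]
tcp_rot: [0.108, 0.994, -0.001, 0.001]
force: [-1.3, -7.4, 4.8]
opening: 0.154
gripper_force: 32.4
```

```bash
python3 -c "
from h import *; from rig import robot; import cv2
s=robot.sense();print(W2C([599.6,46,-.219],s['ee_pos']),W2C([0,0,-.219],s['force']))"
```

```text
[  1.09802224 -96.39028357] [ 0.39498456 -7.52886605]
```

Emit:
jog_arm --rows '[0, 1, 0, 0, 0, 0, 0, 0, 0, 0, 0, 0, 0, 0, 0, 0, 0, 0, 0, 0, 0]'

```text
time_s: 4.95
ee_pos: [579.8, -48.1, 87.6]
tcp_rot: [0.109, 0.994, -0.001, 0.001]
force: [-0.6, -7.9, 4.7]
opening: 0.154
gripper_force: 32.5
```

```bash
python3 -c "
from h import *; from rig import robot; import cv2
s=robot.sense();print(W2C([599.6,46,-.219],s['ee_pos']),W2C([0,0,-.219],s['force']))"
```

```text
[  1.1380671 -96.1639229] [ 1.16117853 -7.7921889 ]
```

The lid has caught at the first row (y = -16). Next I back it off, release and look at that row's two cutters.

```bash
python3 -c "
from h import *; from rig import robot; print(robot.sense()['torque'])"
```

```text
[-2.0043925   0.16502251  0.01737594]
```

Emit:
jog_arm --rows '[0, -3, 0, 0, 0, 0, 0, 0, -3, 0, 0, 0, 0, 0, 0, -3, 0, 0, 0, 0, 0, 0, -3, 0, 0, 0, 0, 0, 0, -3, 0, 0, 0, 0, 0, 0, -3, 0, 0, 0, 0, 0, 0, -3, 0, 0, 0, 0, 0, 0, -1, 0, 0, 0, 0, 0, 0, 0, 0, 0, 0, 0, 0, 0, 0, 0, 0, 0, 0, 0]'

```text
time_s: 5.95
ee_pos: [575.5, -67.5, 87.6]
tcp_rot: [0.109, 0.994, 0.0, 0.001]
force: [-1.1, 0.3, 6.5]
opening: 0.154
gripper_force: 32.5
```

```bash
python3 -c "
from h import *; from rig import robot; import cv2
s=robot.sense();print(robot.sense()['torque'],W2C([599.6,46,-.219],s['ee_pos']),W2C([0,0,-.219],s['force']))"
```

```text
[ 0.1824678   0.31659396 -0.04606524] [   1.17957082 -116.01872446] [-1.10285951  0.10625246]
```

Emit:
jog_arm --rows '[0, 0, 0, 0, 0, 0, 0.5, 0, 0, 0, 0, 0, 0, 0.5, 0, 0, 0, 0, 0, 0, 0.5, 0, 0, -20, 0, 0, 0, 0.5, 0, 0, -40, 0, 0, 0, 0.5, 0, 0, -45, 0, 0, 0, 0.5, 0, 45, -40, 0, 0, 0, 0.5, 0, 45, 0, 0, 0, 0, 1, 0, 0, 0, 0, 0, 0, 1, 0, 0, 0, 0, 0, 0, 1]'

```text
time_s: 6.95
ee_pos: [592.2, 13.6, 224.0]
tcp_rot: [0.108, 0.994, -0.0, -0.001]
force: [-1.1, -0.5, -0.5]
opening: 0.979
gripper_force: 0.0
```

Run:
```python
from h import *; from rig import robot; import cv2
s=robot.sense();raw=robot.get_image("wrist");d=wristcam(raw,s);p=[599.6,46,-.219]
im=np.ascontiguousarray(raw["img"][:,:,::-1])
O=proj(d,C2W(p,[[x,y,z] for x in(-26,26) for y in(98,60,22,-16) for z in(36,69,76)]));print(O.round(1).tolist())
u0,v0=(O.min(0)-25).astype(int);u1,v1=(O.max(0)+25).astype(int);print(u0,v0)
a=im[v0:v1,u0:u1];cv2.imwrite("pics/w2c.png",cv2.resize(a,None,fx=4,fy=4,interpolation=cv2.INTER_CUBIC)[:600,:800]);print(a.shape)
```

```text
[[431.8, 158.3], [443.7, 162.6], [446.6, 163.6], [399.0, 158.2], [407.4, 162.4], [409.4, 163.5], [366.1, 158.0], [371.1, 162.3], [372.3, 163.3], [333.3, 157.9], [334.8, 162.2], [335.1, 163.2], [427.0, 201.4], [437.9, 209.8], [440.5, 211.9], [395.5, 201.3], [403.2, 209.7], [405.1, 211.7], [364.1, 201.2], [368.6, 209.6], [369.6, 211.6], [332.6, 201.1], [333.9, 209.5], [334.2, 211.5]]
307 132
(104, 164, 3)
```

View pics/w2c.png

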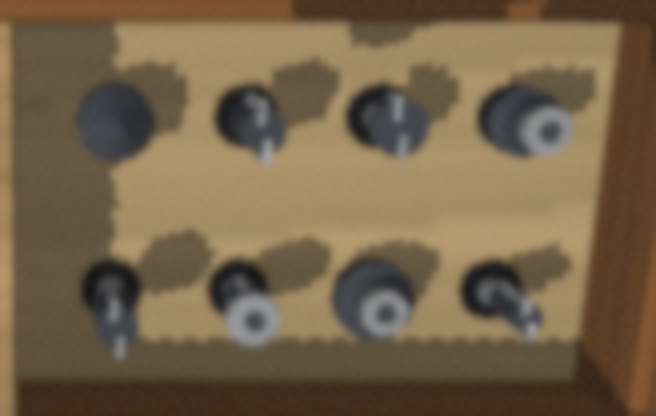

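In the first row, the upper-left cutter (x=-26) is a roughly 20 mm dome. The lower-left one (x=+26) is a narrow bit whose tip, about (336,214), lies where a 40 mm height predicts. I'll press at (+26, -16) by feel.

```bash
python3 -c "
from h import *; from rig import robot
print(todo([601.2,46.9,-.219],[26,-16,90],robot.sense()))"
```

```text
('shift', array([-27.8,  19.4, 133.7]), 'turn', array([-0.001, -0.002,  0.001]))
```

Emit:
jog_arm --rows '[-28, 19, 0, 0, 0, 0, 0, 0, 0, 20, 0, 0, 0, 0, 0, 0, 30, 0, 0, 0, 0, 0, 0, 30, 0, 0, 0, 0, 0, 0, 25, 0, 0, 0, 0, 0, 0, 15, 0, 0, 0, 0, 0, 0, 10, 0, 0, 0, 0, 0, 0, 4, 0, 0, 0, 0, 0, 0, 0, 0, 0, 0, 0, 0, 0, 0, 0, 0, 0, 0]'

```text
time_s: 8.0
ee_pos: [624.6, 25.1, 91.4]
tcp_rot: [0.109, 0.994, 0.0, 0.001]
force: [-0.0, 0.7, 0.1]
opening: 0.001
gripper_force: 0.0
```

Emit:
jog_arm --rows '[0, 0, 2, 0, 0, 0, 0, 0, 0, 2, 0, 0, 0, 0, 0, 0, 2, 0, 0, 0, 0, 0, 0, 2, 0, 0, 0, 0, 0, 0, 2, 0, 0, 0, 0, 0, 0, 2, 0, 0, 0, 0, 0, 0, 1, 0, 0, 0, 0, 0, 0, 1, 0, 0, 0, 0]'

```text
time_s: 8.8
ee_pos: [624.0, 25.2, 76.4]
tcp_rot: [0.109, 0.994, -0.0, -0.0]
force: [0.5, 0.3, -0.7]
opening: 0.003
gripper_force: 0.0
```

```bash
python3 -c "
from h import *; from rig import robot
print(todo([601.2,46.9,-.219],[26,-16,70],robot.sense()))"
```

```text
('shift', array([1. , 0.2, 6.4]), 'turn', array([-0.   , -0.   ,  0.001]))
```

Emit:
jog_arm --rows '[0, 0, 1, 0, 0, 0, 0, 0, 0, 1, 0, 0, 0, 0, 0, 0, 0, 0, 0, 0, 0]'

```text
time_s: 9.1
ee_pos: [624.1, 25.3, 75.2]
tcp_rot: [0.109, 0.994, -0.0, 0.0]
force: [-1.0, 0.3, 4.0]
opening: -0.002
gripper_force: 1.8
```

Emit:
jog_arm --rows '[0, 0, 1, 0, 0, 0, 0, 0, 0, 1, 0, 0, 0, 0, 0, 0, 0, 0, 0, 0, 0]'

```text
time_s: 9.4
ee_pos: [624.1, 25.2, 73.5]
tcp_rot: [0.109, 0.994, -0.0, 0.0]
force: [-2.0, -0.2, 5.5]
opening: 0.004
gripper_force: 2.8
```

Contact at about 75.5 mm, so this is the high cutter, and it is starting to go down.

Emit:
jog_arm --rows '[0, 0, 1, 0, 0, 0, 0, 0, 0, 1, 0, 0, 0, 0, 0, 0, 1, 0, 0, 0, 0, 0, 0, 0, 0, 0, 0, 0]'

```text
time_s: 9.8
ee_pos: [624.1, 25.3, 70.5]
tcp_rot: [0.109, 0.994, -0.0, 0.0]
force: [-2.2, 0.9, 5.7]
opening: 0.002
gripper_force: 2.9
```

Emit:
jog_arm --rows '[0, 0, 1, 0, 0, 0, 0, 0, 0, 1, 0, 0, 0, 0, 0, 0, 0, 0, 0, 0, 0]'

```text
time_s: 10.1
ee_pos: [624.2, 25.2, 69.1]
tcp_rot: [0.109, 0.994, -0.0, 0.0]
force: [-3.3, 0.6, 7.7]
opening: 0.004
gripper_force: 4.1
```

Emit:
jog_arm --rows '[0, 0, 1, 0, 0, 0, 0, 0, 0, 1, 0, 0, 0, 0, 0, 0, 0, 0, 0, 0, 0]'

```text
time_s: 10.4
ee_pos: [624.3, 25.2, 69.0]
tcp_rot: [0.108, 0.994, -0.0, 0.001]
force: [-6.0, 0.9, 17.0]
opening: 0.0
gripper_force: 8.2
```

The cutter is home at 69 mm and firm. Now back to the handle.

Emit:
jog_arm --rows '[0, 0, -10, 0, 0, 0, 0, 0, 0, -25, 0, 0, 0, 0, 0, 0, -35, 0, 0, 0, 0, 0, 0, -30, 0, 0, 0, 0.3, 0, 0, 0, 0, 0, 0, 0.5, 0, 0, 0, 0, 0, 0, 0.5]'

```text
time_s: 11.0
ee_pos: [624.2, 25.4, 166.0]
tcp_rot: [0.109, 0.994, 0.001, 0.001]
force: [0.7, 0.1, -0.8]
opening: 0.492
gripper_force: 0.0
```

```bash
python3 -c "
from h import *; from rig import robot
p=[599.6,46,-.219];print(todo(p,[0,-116,86.6],robot.sense()))"
```

```text
('shift', array([  28.6, -101.3,   79.2]), 'turn', array([0.001, 0.001, 0.   ]))
```

Emit:
jog_arm --rows '[10, -34, 0, 0, 0, 0, 0.5, 10, -34, 0, 0, 0, 0, 0.5, 8, -33, 0, 0, 0, 0, 0.5, 0, 0, 0, 0, 0, 0, 0.5, 0, 0, 30, 0, 0, 0, 0.5, 0, 0, 25, 0, 0, 0, 0.5, 0, 0, 14, 0, 0, 0, 0.5, 0, 0, 10, 0, 0, 0, 0.5, 0, 0, 0, 0, 0, 0, 0.5, 0, 0, 0, 0, 0, 0, 0.5]' --grip_force 30

```text
time_s: 12.0
ee_pos: [575.2, -67.1, 86.5]
tcp_rot: [0.109, 0.994, -0.0, 0.0]
force: [-0.2, -1.0, -0.4]
opening: 0.5
gripper_force: 0.0
```

Emit:
jog_arm --rows '[0, 0, 0, 0, 0, 0, 0.3, 0, 0, 0, 0, 0, 0, 0, 0, 0, 0, 0, 0, 0, 0, 0, 0, 0, 0, 0, 0, 0, 0, 0, 0, 0, 0, 0, 0]'

```text
time_s: 12.5
ee_pos: [575.4, -67.2, 87.5]
tcp_rot: [0.109, 0.994, 0.0, 0.001]
force: [-0.1, 0.4, 4.7]
opening: 0.155
gripper_force: 32.5
```

```bash
python3 -c "
from h import *; from rig import robot
p=[599.6,46,-.219];print(W2C(p,robot.sense()['ee_pos']))"
```

```text
[   0.97853748 -115.794556  ]
```

Emit:
jog_arm --rows '[0, 3, 0, 0, 0, 0, 0, 0, 3, 0, 0, 0, 0, 0, 0, 3, 0, 0, 0, 0, 0, 0, 3, 0, 0, 0, 0, 0, 0, 3, 0, 0, 0, 0, 0, 0, 1, 0, 0, 0, 0, 0, 0, 1, 0, 0, 0, 0, 0, 0, 1, 0, 0, 0, 0, 0, 0, 1, 0, 0, 0, 0, 0, 0, 1, 0, 0, 0, 0, 0]'

```text
time_s: 13.5
ee_pos: [579.6, -48.1, 87.5]
tcp_rot: [0.109, 0.994, -0.0, 0.001]
force: [-0.7, -1.7, 6.5]
opening: 0.156
gripper_force: 32.7
```

Emit:
jog_arm --rows '[0, 1, 0, 0, 0, 0, 0, 0, 1, 0, 0, 0, 0, 0, 0, 1, 0, 0, 0, 0, 0, 0, 1, 0, 0, 0, 0, 0, 0, 1, 0, 0, 0, 0, 0, 0, 1, 0, 0, 0, 0, 0]'

```text
time_s: 14.1
ee_pos: [580.9, -42.3, 87.5]
tcp_rot: [0.109, 0.994, -0.0, 0.001]
force: [-0.4, -1.5, 5.7]
opening: 0.155
gripper_force: 32.7
```

Past the catch with only friction. I continue at 30 mm/s.

Emit:
jog_arm --rows '[0, 3, 0, 0, 0, 0, 0, 0, 3, 0, 0, 0, 0, 0, 0, 3, 0, 0, 0, 0, 0, 0, 3, 0, 0, 0, 0, 0, 0, 3, 0, 0, 0, 0, 0, 0, 3, 0, 0, 0, 0, 0, 0, 3, 0, 0, 0, 0, 0, 0, 3, 0, 0, 0, 0, 0, 0, 3, 0, 0, 0, 0, 0, 0, 3, 0, 0, 0, 0, 0]'

```text
time_s: 15.1
ee_pos: [587.4, -12.9, 87.5]
tcp_rot: [0.109, 0.994, -0.0, 0.001]
force: [-0.8, -1.0, 5.9]
opening: 0.15
gripper_force: 32.7
```

Emit:
jog_arm --rows '[0, 3, 0, 0, 0, 0, 0, 0, 3, 0, 0, 0, 0, 0, 0, 3, 0, 0, 0, 0, 0, 0, 3, 0, 0, 0, 0, 0, 0, 3, 0, 0, 0, 0, 0, 0, 3, 0, 0, 0, 0, 0, 0, 3, 0, 0, 0, 0, 0, 0, 3, 0, 0, 0, 0, 0, 0, 3, 0, 0, 0, 0, 0, 0, 3, 0, 0, 0, 0, 0]'

```text
time_s: 16.1
ee_pos: [593.9, 16.5, 87.5]
tcp_rot: [0.109, 0.994, -0.0, 0.001]
force: [-1.1, -2.4, 5.6]
opening: 0.153
gripper_force: 32.7
```

Emit:
jog_arm --rows '[0, 3, 0, 0, 0, 0, 0, 0, 3, 0, 0, 0, 0, 0, 0, 3, 0, 0, 0, 0, 0, 0, 3, 0, 0, 0, 0, 0, 0, 3, 0, 0, 0, 0, 0, 0, 3, 0, 0, 0, 0, 0, 0, 3, 0, 0, 0, 0, 0, 0, 3, 0, 0, 0, 0, 0, 0, 3, 0, 0, 0, 0, 0, 0, 3, 0, 0, 0, 0, 0]'

```text
time_s: 17.1
ee_pos: [600.4, 45.7, 87.5]
tcp_rot: [0.109, 0.994, -0.0, 0.001]
force: [-1.3, -1.8, 6.6]
opening: 0.156
gripper_force: 32.6
```

Emit:
jog_arm --rows '[0, 3, 0, 0, 0, 0, 0, 0, 3, 0, 0, 0, 0, 0, 0, 3, 0, 0, 0, 0, 0, 0, 3, 0, 0, 0, 0, 0, 0, 3, 0, 0, 0, 0, 0, 0, 3, 0, 0, 0, 0, 0, 0, 3, 0, 0, 0, 0, 0, 0, 3, 0, 0, 0, 0, 0, 0, 3, 0, 0, 0, 0, 0, 0, 3, 0, 0, 0, 0, 0]'

```text
time_s: 18.1
ee_pos: [606.9, 75.0, 87.5]
tcp_rot: [0.109, 0.994, -0.0, 0.001]
force: [-1.7, -2.3, 5.7]
opening: 0.158
gripper_force: 32.6
```

```bash
python3 -c "
from h import *; from rig import robot
p=[599.6,46,-.219];s=robot.sense();print(W2C(p,s['ee_pos']),W2C([0,0,-.219],s['force']))"
```

```text
[ 0.80079238 29.91660836] [-1.15705548 -2.66167503]
```

Emit:
jog_arm --rows '[0, 3, 0, 0, 0, 0, 0, 0, 3, 0, 0, 0, 0, 0, 0, 3, 0, 0, 0, 0, 0, 0, 3, 0, 0, 0, 0, 0, 0, 3, 0, 0, 0, 0, 0, 0, 3, 0, 0, 0, 0, 0, 0, 3, 0, 0, 0, 0, 0, 0, 3, 0, 0, 0, 0, 0, 0, 1, 0, 0, 0, 0, 0, 0, 1, 0, 0, 0, 0, 0]'

```text
time_s: 19.1
ee_pos: [612.5, 100.5, 87.5]
tcp_rot: [0.109, 0.994, -0.0, 0.001]
force: [-1.2, -1.2, 6.8]
opening: 0.155
gripper_force: 32.7
```

Emit:
jog_arm --rows '[0, 1, 0, 0, 0, 0, 0, 0, 1, 0, 0, 0, 0, 0, 0, 1, 0, 0, 0, 0, 0, 0, 0, 0, 0, 0, 0, 0]'

```text
time_s: 19.5
ee_pos: [612.8, 102.1, 87.5]
tcp_rot: [0.109, 0.994, -0.001, 0.0]
force: [-0.1, -4.6, 6.1]
opening: 0.158
gripper_force: 32.7
```

Emit:
jog_arm --rows '[0, 1, 0, 0, 0, 0, 0, 0, 1, 0, 0, 0, 0, 0, 0, 0, 0, 0, 0, 0, 0]'

```text
time_s: 19.8
ee_pos: [612.8, 102.2, 87.5]
tcp_rot: [0.109, 0.994, -0.002, -0.001]
force: [-0.4, -10.9, 6.4]
opening: 0.152
gripper_force: 32.8
```

```bash
python3 -c "
from h import *; from rig import robot
p=[599.6,46,-.219];s=robot.sense();print(W2C(p,s['ee_pos']),W2C([0,0,-.219],s['force']))"
```

```text
[ 0.70187245 57.73350362] [  1.96300988 -10.71686509]
```

Emit:
jog_arm --rows '[0, -1, 0, 0, 0, 0, 0, 0, 0, 0, 0, 0, 0, 0.5, 0, 0, 0, 0, 0, 0, 0.5, 0, 0, 0, 0, 0, 0, 0.5, 0, 0, -20, 0, 0, 0, 0.5, 0, 0, -40, 0, 0, 0, 0.5, 0, -40, -40, 0, 0, 0, 0.5, 0, -45, -20, 0, 0, 0, 0.5, 0, 0, 0, 0, 0, 0, 0.5, 0, 0, 0, 0, 0, 0, 0.5]'

```text
time_s: 20.8
ee_pos: [595.4, 25.7, 202.3]
tcp_rot: [0.11, 0.994, 0.001, 0.0]
force: [0.9, -0.2, -1.2]
opening: 0.503
gripper_force: 0.0
```

Run:
```python
from h import *; from rig import robot; import cv2
s=robot.sense();raw=robot.get_image("wrist");d=wristcam(raw,s);p=[600.5,46.5,-.219]
print(proj(d,C2W(p,[[0,57,106],[0,130,80],[0,137,88]])).round(1).tolist())
cv2.imwrite("pics/w3.png",raw["img"][:,:,::-1])
```

```text
[[407.5, 201.9], [475.3, 194.2], [487.3, 196.4]]
```

View pics/w3.png

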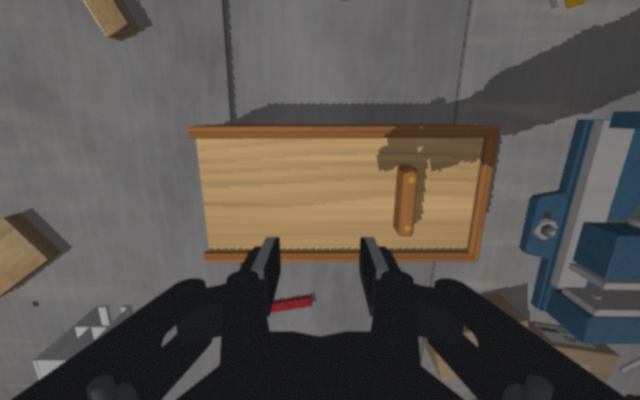

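The lid reaches the far wall with no gap. The handle top is at about (407,201), against (407.5,202) predicted for fully shut, and the robot is clear of everything.

```bash
python3 -c "
from rig import robot; print(robot.job_done())"
```

```text
the job is handed in; nothing more can be done
None
```

The lid is fully shut and the job is handed in: the lid caught on the cutter at x = +26, y = -16, I pressed that cutter home, and the lid then closed against friction only, with no bystander touched; the hand-in returned no verdict.

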